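Jack up the clock's levelling cradle and hold it

TASK

Get this mantel clock's levelling cradle jacked up: fold the stand's stiff hinged flap up until it stands upright, leaving the lift tongue below it open, then set the small lever jack flat on the bench with its saddle centred under the lift pad of the tongue and let go of it. Give the jack's handle one full stroke down to seat the saddle, let it come all the way back up, then press it fully down again and finish while still holding it down, so that the jack alone carries the raised cradle; do not disturb the other things on the bench.

Things in the scene. Friction and masses are not known exactly. Their poses are not given: they have to be found in the camera images.
- stand: Wooden stand fixed to the bench, 300 mm long (x), 190 wide (y), carrying the hinged cradle with the mantel clock (top 332 mm high). Origin on the bench below the flap hinge, mid-width; -x points out of the front end along the tongue, z up. Base board (20 mm high) and two flap posts (14 mm square, y = +-77 mm, 110 high) begin at x = 0; for x < 0 only flap and tongue stick out.
- lift_pad (a point): Lift point: centre of the underside of a round steel pad, 24 mm in diameter, under the end of the aluminium tongue on the cradle's front; at stand x = -45 mm, underside 57 mm above the bench while the cradle is down. Tongue 44 mm wide, top at 70 mm, end 20 mm beyond the pad's centre; a round bolt head on its top, 5 mm high, marks the spot.
- cradle (a joint): Tilt of the cradle about its rear hinge (rad), 315 mm behind the pad: 0 lying on its rests, grows as the tongue is raised; a full stroke of the jack under the pad gives about 0.05 (pad 15 mm up). Cradle and clock weigh about 1.6 kg; lifting at the pad takes 5 to 10 N.
- flap (a joint): Angle of the flap (rad): 0 would be level, sticking out of the stand's front (-x); grows as it is folded up; 1.57 upright; stop at 1.95. Starts between 0.45 and 0.85, leaning out over the tongue. Stiff hinge: it stays where it is left; turning it takes about 2 N at its free edge. Plywood board, 80 mm from hinge to free edge, 136 mm wide, 5 mm thick.
- flap_hinge (a point): Middle of the flap's hinge line, 105 mm above the bench, above the stand's origin; the hinge line runs along the stand's y axis.
- flap_edge (a point): Middle of the flap's free edge, 80 mm from the hinge.
- jack: Loose dark steel lever jack, 0.6 to 1 kg. Base 170 mm long (x -95 to +75 mm), 70 wide, 10 thick; origin in the base's underside below the pump block, z up. Pump block 26 mm (x) by 30 (y), top 74 mm high: grip it from above, across y. Saddle at x = +50 mm, handle towards -x. In place, its +x points into the stand like the stand's +x, the +x end of the base under the tongue.
- saddle_top (a point): Centre of the top of the jack's round steel saddle, 34 mm in diameter; 50 mm above the jack's underside when the handle is up (7 mm below the pad), 72 mm with the handle fully down. It rises only when the handle is pressed, 44 mm per rad, and sinks with it.
- jack_handle (a joint): Handle (rad): 0 fully up, where its spring returns it, 0.5 fully down at the stop. Pivot at jack x = -22 mm, z = 52 mm; the pad at its end is 62 mm from the pivot, 24 degrees above level when up, 5 below when down. Pressing takes 2 to 4 N unloaded, 6 to 12 N when lifting the cradle; it springs back when let go.
- handle_pad (a point): Centre of the upper face of the rubber pad at the handle's end, 34 mm wide (jack y), 26 mm long; about 82 mm above the jack's underside when up, 52 mm when fully down.
- oil_pot: Bystander: small round steel oil pot with a knob, 38 mm in diameter, 34 mm high, beside the tongue. Origin under its centre.
- jar: Bystander: lidded glass jar, 60 mm in diameter, 64 mm high, on the other side of the tongue. Origin under its centre.
- parts_tray: Bystander: round blue divided parts tray, 136 mm in diameter, 16 mm high. Origin under its centre.
- screwdriver: Bystander: screwdriver lying on the bench near the robot, 140 mm long.
- calculator: Bystander: black calculator, 140 by 85 by 14 mm. Origin under its centre.
- tweezers: Bystander: dark steel tweezers lying on the bench, 120 mm long.
- alarm_clock: Bystander: square brass alarm clock, 90 mm high and wide, 40 mm deep, behind the stand's rear end. Origin under its centre.
Mind the look-alikes: they are no part of the job. What is shaped like the jack but green or turquoise is not meant.

How it is judged:
On the way, in this order (a step that is already met when the one before it is completed fails the run):
1. the flap stands upright, the jack not yet in place (value of joint flap between 1.4 and 1.74 rad), for 0.2 s.
2. the jack stands flat with its saddle under the lift pad, handle up, let go (horizontal distance between saddle_top and lift_pad below 0.01 m and angle between jack's own z axis and vertical below 0.06 rad and height (world z) of jack below 0.005 m and value of joint jack_handle below 0.1 rad and contact force between the fingers and jack below 0.3 N and linear speed of jack below 0.02 m/s), for 0.3 s.
3. first full stroke: handle down, cradle raised by the jack (value of joint jack_handle above 0.44 rad and contact force between jack and stand above 2 N and value of joint cradle above 0.03 rad), for 0.1 s.
4. handle back up (value of joint jack_handle below 0.08 rad), for 0.1 s.
5. second full stroke: handle down, cradle raised by the jack (all of step 3), for 0.1 s.
At the end, for the whole second after the job is handed in: Flap upright within 0.17 rad; jack flat on the bench, saddle within 10 mm of the pad centre; fingers hold the handle at 0.44 rad or more with over 1 N; the jack carries the cradle (over 2 N), raised 0.03 rad or more; robot off stand, cradle and flap; all still (all of step 1 and all of step 5 and horizontal distance between saddle_top and lift_pad below 0.01 m and angle between jack's own z axis and vertical below 0.06 rad and height (world z) of jack below 0.005 m and contact force between the fingers and jack above 1 N and contact force between each of the arm, the fingers and stand below 0.5 N and velocity of joint jack_handle below 0.1 rad/s and linear speed of jack below 0.02 m/s); the arm keeps its last pose, push and grip.
It fails at once if a bystander is moved by more than 30 mm (distance of any of oil_pot, jar, parts_tray, screwdriver, calculator, tweezers, alarm_clock from where it was at the start of the episode above 0.03 m).
It fails at once if the jack is tipped over (angle between jack's own z axis and vertical above 0.6 rad).
It also fails if it takes over 72 s, if anything falls off the work surface, if the arm or the gripper's body presses on something with over 40 N, if the wrist force passes 120 N, or if a joint passes its speed limit or range.

ROBOT

A 7-joint arm with a two-finger parallel gripper is mounted at the origin on the work surface. World frame = base frame: x ahead of the robot, y to its left, z up, the work surface at z = 0. Lengths are in m, angles in rad, forces in N, time in s.
With the tool pointing down it reaches from about 0.425 to 1.025 m from the base axis. Payload 3.6 kg.
Tool frame: the origin (TCP) lies on the centre line of the jaws, within the pads' length; the fingertips stand ctrl.tip_extent ahead of it and the grasp point (between the pads) lies 11 mm behind it (ctrl.tip_extent is the distance from the TCP to the fingertips, in m); z points along the fingers, y is the line along which they close (so a half turn about z gives the same grasp; the last joint's range is limited). The gripper opens to 85 mm and grips with 20 to 120 N. Pads are 22 mm wide; open, the fingers measure 114 mm over their backs; the gripper's body (76 mm by 85 mm) begins 54 mm behind the grasp point. The pads swing forward as they close: fully open they stand 13 mm farther back than shut.
Start: joints at [-1.202, 0.591, 0.048, 1.609, -0.033, 0.943, -0.034], TCP at [0.324, 0.649, 0.239] pointing down, gripper open.
Joint ranges: [-2.69, 2.69], [-0.47, 2.24], [-1.27, 1.36], [0.19, 2.51], [-1.53, 4.68], [0.08, 2.07], [-3.09, 3.09]. Speed limits (rad/s): [2.57, 2.57, 3.14, 3.14, 3.14, 3.14, 3.14].

INTERFACE

Orientations are given as a unit quaternion [w, x, y, z].
In Python, from rig import ctrl, camera, hand_in gives the robot as it stands.
- The arm moves only by the tool drive_tool, never from a script. Its argument "plan" is a list of rows, each an object of numbers: "x", "y", "z": the shift along the tool's x, y, z in units of 40 mm (1.0 is 40 mm); "twist": the turn about the tool's z in units of 6 degrees (1.0 is 6 degrees); "jaw": the finger opening in mm, from 0 to 85.4. In form: [{"x": .., "y": .., "z": .., "twist": .., "jaw": ..}, ...]. A call has 1 to 20 rows; each row is the pose to reach, as a shift and turn from the pose commanded when the call began, along the tool's axes at that moment; what a row does not reach only later rows make up. A row lasts 1/12 s, in which the tool goes at most 41.7 mm and 7.16 degrees, less where a joint would pass 70% of its speed; a pose out of reach is approached as far as the arm can. A call with a gripper value outside its range is refused whole. The fingers move at their own pace and stop on an object; the grip force is fixed at half the most. Time passes only in rows, so rows that repeat a pose let the fingers close. It gives the time, the measured TCP pose, the force, the opening and the grip force at its end, in the units of the state.
- ctrl.get_obs(): the state, without advancing time (a new reading comes with each control period).
- camera(name): name is "side" or "top" or "wrist"; returns a dict with "img" (420x560x3 uint8, red, green, blue), "fov_y" (degrees; the focal length in pixels is half the picture's height over the tangent of half this angle, whatever the lens; pixels are square), "cx", "cy" (the principal point, pixels), "R" (3x3) and "t" (3): a world point X has camera coordinates R X + t. Camera axes: x right, y down, z forward; pixel columns grow to the right and rows downward; lengths in m; the calibration is good to about 2 mm. A picture is of the moment at which its call begins. There is no depth.
- hand_in(): hands the job in; it is judged then, once.
The state is a dict: "clock": time; "qpos": joint angles; "qd": joint speeds; "tau": joint torques, N m; "tcp_pos": TCP position; "orientation": TCP orientation; "contact_force": force on the tool from outside, world axes, zero at the start; "ft_torque": the same for the moment, N m; "finger_gap": finger opening in m; "grasp_force": force on a finger pad.
Only numpy, scipy, OpenCV 4.12 (cv2) and the standard library are available. Lean on these libraries where they do the work, as an engineer would, in place of code of your own. Each camera call takes 0.05 s, during which the arm holds its last target. There are 200 camera calls.

## Working session

There is one attempt and no reset: what is moved stays moved. The work goes in short steps, Python scripts to look and compute and a tool call to move; the robot and the scene stay as the last step left them, time stands still between calls to the robot, and variables do not carry over. Pictures are saved under pics/ and viewed, at most 10 in all, crops included, and the job is handed in when it is done.

Besides the shell and the picture viewer there is one more tool, called as name(argument=value, ...), one argument or row to a line, values as JSON. drive_tool: Moves the arm, as the interface text tells. Its arguments: {"type":"object","properties":{"plan":{"type":"array"}},"required":["plan"]}

```bash
ls; mkdir -p pics; cat > h.py <<'E'
import numpy as np, cv2, json
from rig import ctrl, camera, hand_in
def snap(name, fn=None):
    c=camera(name); 
    if fn: cv2.imwrite('pics/'+fn, cv2.cvtColor(c['img'],cv2.COLOR_RGB2BGR))
    return c
def F(c): return c['img'].shape[0]/2/np.tan(np.radians(c['fov_y'])/2)
def ray(c,u,v):
    R=np.array(c['R']);t=np.array(c['t']);f=F(c)
    d=R.T@np.array([(u-c['cx'])/f,(v-c['cy'])/f,1]); return -R.T@t,d
def onz(c,u,v,z):
    o,d=ray(c,u,v); return o+d*(z-o[2])/d[2]
def proj(c,X):
    p=np.array(c['R'])@np.array(X)+np.array(c['t']); f=F(c); return np.array([c['cx']+f*p[0]/p[2],c['cy']+f*p[1]/p[2]])
def save(c,fn):
    np.savez(fn,**{k:np.array(v) for k,v in c.items()})
def load(fn):
    d=np.load(fn); return {k:d[k] for k in d.files}
E
python3 - <<'E'
from h import *
for n in ['side','top','wrist']:
    c=snap(n,n+'0.png'); save(c,n+'0.npz'); print(n,c['fov_y'],c['cx'],c['cy'],-np.array(c['R']).T@c['t'],np.round(c['R'],3).tolist())
a=cv2.imread('pics/side0.png');b=cv2.imread('pics/top0.png')
o=ctrl.get_obs(); print(o, ctrl.tip_extent)
E
```

```text
pics
side 50.82548629592745 282.335721617041 213.1875613945217 [ 1.31427638 -0.61875576  0.87285691] [[0.652, 0.758, -0.021], [0.461, -0.418, -0.782], [-0.602, 0.5, -0.622]]
top 49.199429515102395 279.40558309074737 205.71217238901417 [ 0.41591382 -0.02543054  1.40272477] [[-0.027, -1.0, -0.015], [-0.994, 0.028, -0.105], [0.105, 0.012, -0.994]]
wrist 69.84585936229143 282.69750266087937 212.38504432836294 [0.26552909 0.67635647 0.37240481] [[0.446, 0.895, -0.002], [0.865, -0.431, 0.258], [0.23, -0.117, -0.966]]
{'clock': 0.15, 'qpos': array([-1.20150908,  0.59191821,  0.04829726,  1.60949841, -0.03332167,
        0.94273322, -0.03370009]), 'qd': array([-0.00105806, -0.00140507, -0.00040793, -0.00462605, -0.0005141 ,
        0.001561  ,  0.00049617]), 'tau': array([ 2.99703985e-03, -5.49246526e+01,  1.54956702e+00, -1.98452193e+01,
        9.51787631e-03,  5.66647563e-03,  5.33494273e-06]), 'tcp_pos': array([0.3233689 , 0.64819578, 0.23840705]), 'orientation': array([-1.65344087e-04,  2.29295892e-01,  9.73356372e-01, -8.60521114e-04]), 'contact_force': array([0.45442085, 0.41569178, 0.55252767]), 'ft_torque': array([ 0.01956013,  0.02657415, -0.0437223 ]), 'grasp_force': 0.0, 'finger_gap': 0.085354988642875} 0.008
```

View pics/side0.png

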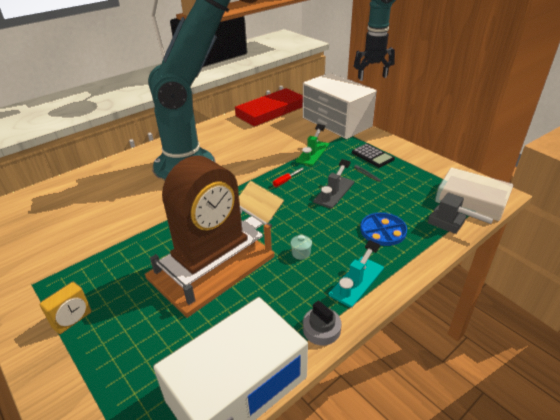

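View pics/top0.png

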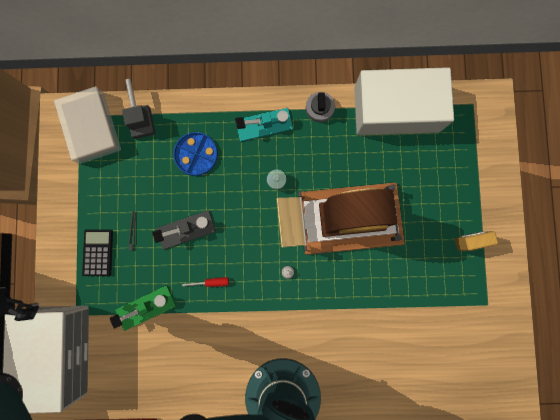

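The side view shows the stand near (210,240) with its flap at (260,200). In the top view the flap is at (291,222), the jar at (277,179), the oil pot at (288,272), the tray at (196,154) and the tweezers at (133,230).

There are three jack-shaped things in the top view: dark grey (185,230), turquoise (265,123) and green (145,308). The dark steel one fits the description. The grey object at (137,120) has a different shape. I'll confirm with an enlarged crop.

```bash
python3 - <<'E'
import cv2,numpy as np
t=cv2.imread('pics/top0.png');s=cv2.imread('pics/side0.png')
r=lambda im,x,y,w,h:cv2.resize(im[y:y+h,x:x+w],(400,300),interpolation=cv2.INTER_CUBIC)
a=np.vstack([np.hstack([r(t,140,195,80,60),r(t,260,180,80,60) if 0 else r(t,264,172,160,120)]),np.hstack([r(s,295,145,80,60),r(s,210,170,120,90)])])
cv2.imwrite('pics/crop1.png',a)
E
```

```text
(no output)
```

View pics/crop1.png

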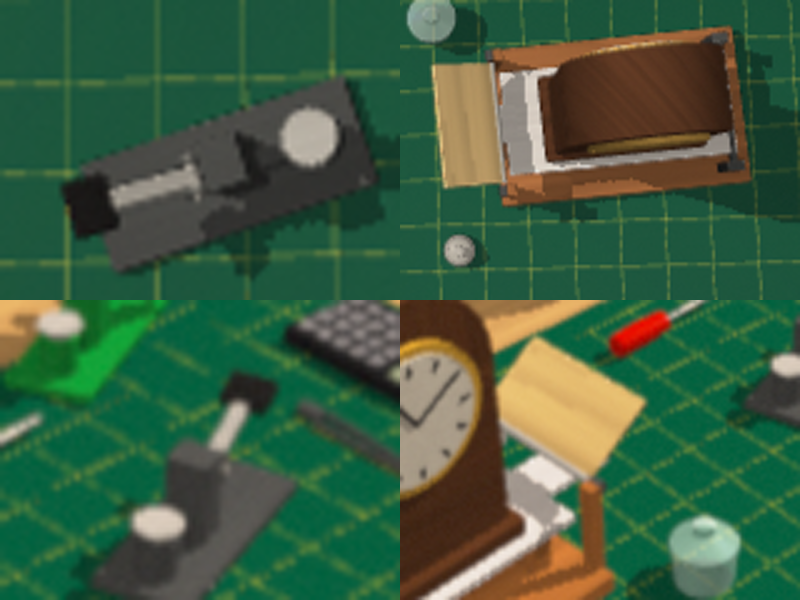

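The crop confirms it: dark grey base, light saddle at top-view (202,222), black handle pad at (158,236) and pump block at (184,228). Next I measure the jack and the stand by casting rays.

```bash
python3 - <<'E'
from h import *
t=load('top0.npz');s=load('side0.npz')
def blob(c,x,y,w,h,f):
    im=c['img'].astype(int)[y:y+h,x:x+w]; m=f(im).astype(np.uint8)
    n,l,st,ce=cv2.connectedComponentsWithStats(m); i=1+np.argmax(st[1:,4]); return ce[i]+[x,y],st[i,4],cv2.minAreaRect(np.argwhere(l==i)[:,::-1].astype(np.float32)+np.float32([x,y]))
bright=lambda im:(im.min(2)>130)
ct=blob(t,190,208,25,28,bright);cs=blob(s,315,180,25,28,bright)
print('saddle',ct[:2],cs[:2])
S=onz(t,*ct[0],.05);print(S,onz(s,*cs[0],.05))
# base outline
cor=[(208,210.6),(215,231),(163.6,249),(156,229.4)]
C=[onz(t,*p,.01) for p in cor]; print('base corners',np.round(C,4))
d=(C[0]+C[1])/2-(C[2]+C[3])/2; print('len',np.linalg.norm(d),'yaw',np.degrees(np.arctan2(d[1],d[0])), 'mid',np.mean(C,0))
print('handle pad',onz(t,158.4,236,.082))
# flap mask
wood=lambda im:(im[...,0]>150)&(im[...,0]-im[...,2]>50)&(im[...,1]>120)
f=blob(t,270,190,45,62,wood);print('flap',f,cv2.boxPoints(f[2]))
fs=blob(s,230,175,65,55,wood);print('flapS',fs,cv2.boxPoints(fs[2]))
for n,p,z in [('hingeL',(301.6,196.8),.108),('hingeR',(306,245.6),.108),('rearL',(398,183.2),.02),('rearR',(404,244),.02)]:
    print(n,onz(t,*p,z))
# pot, jar
print('jar',onz(t,277,179,.064),'pot',onz(t,288,272,.034))
E
```

```text
saddle (array([201.35869565, 221.77173913]), np.int32(92)) (array([326.40384615, 189.09615385]), np.int32(52))
[0.517798   0.22349817 0.05      ] [0.51952345 0.22805482 0.05      ]
base corners [[0.5545 0.2102 0.01  ]
 [0.4915 0.1895 0.01  ]
 [0.4412 0.3465 0.01  ]
 [0.5014 0.3697 0.01  ]]
len 0.16645113184179636 yaw -71.90794034937382 mid [0.49714573 0.27896902 0.01      ]
handle pad [0.4777031  0.34228909 0.082     ]
flap (array([290.21326165, 221.39247312]), np.int32(1116), ((290.1903991699219, 221.05889892578125), (48.62608337402344, 23.397048950195312), 83.9909896850586)) [[276.01096 198.1041 ]
 [299.27945 195.65479]
 [304.36984 244.0137 ]
 [281.10135 246.46301]]
flapS (array([259.18259224, 201.34342479]), np.int32(1057), ((258.87542724609375, 201.02706909179688), (39.35513687133789, 28.419816970825195), 32.735225677490234)) [[234.63896 202.33934]
 [250.00719 178.43321]
 [283.11188 199.7148 ]
 [267.74365 223.62093]]
hingeL [ 0.5765673  -0.07339336  0.108     ]
hingeR [ 0.43809038 -0.08133061  0.108     ]
rearL [ 0.62064891 -0.37029571  0.02      ]
rearR [ 0.43640595 -0.37826734  0.02      ]
jar [ 0.63706072 -0.00413527  0.064     ] pot [ 0.36310994 -0.02883283  0.034     ]
```

```bash
cat >> h.py <<'E'
def tri(c1,p1,c2,p2):
    a,d=ray(c1,*p1); b,e=ray(c2,*p2); s=np.linalg.lstsq(np.c_[d,-e],b-a,rcond=None)[0]
    P,Q=a+d*s[0],b+e*s[1]; return (P+Q)/2,np.linalg.norm(P-Q)
from scipy.spatial.transform import Rotation as Ro
def units(tgt,yaw_y=None):
    "tgt TCP world; yaw_y: world angle (deg) of tool y"
    o=ctrl.get_obs(); q=o['orientation']; M=Ro.from_quat([q[1],q[2],q[3],q[0]]).as_matrix()
    u=M.T@(np.array(tgt)-o['tcp_pos'])/.04; cur=np.degrees(np.arctan2(M[1,1],M[0,1]))
    return np.round(u,3), (None if yaw_y is None else round((cur-yaw_y)/6,3)), 'tooly',round(cur,2)
E
python3 - <<'E'
from h import *
t=load('top0.npz');s=load('side0.npz')
print('edge lowx',tri(t,(281,246.4),s,(252,180.5)));print('edge highx',tri(t,(276.3,198.2),s,(283.3,200.5)))
print('hinge highx',tri(t,(300.5,196),s,(266.5,223.4)))
P=[0.507,.03,.15]
print(units([.505,.04,.20],3.7))
E
```

```text
edge lowx (array([ 0.4394589 , -0.0079686 ,  0.15111176]), np.float64(0.008586682252759043))
edge highx (array([5.71373401e-01, 6.31074583e-05, 1.47837193e-01]), np.float64(0.005444445264727509))
hinge highx (array([ 0.58016579, -0.06817541,  0.1100862 ]), np.float64(0.0051254993023997445))
(array([-10.85 , -11.577,   0.981]), np.float64(9.965), 'tooly', np.float64(63.49))
```

drive_tool(
  plan=[
    {"x": -0.6,"y": -0.65,"z": 0,"twist": 1,"jaw": 0},
    {"x": -1.2,"y": -1.3,"z": 0,"twist": 2,"jaw": 0},
    {"x": -1.8,"y": -1.95,"z": 0,"twist": 3,"jaw": 0},
    {"x": -2.4,"y": -2.6,"z": 0,"twist": 4,"jaw": 0},
    {"x": -3.0,"y": -3.25,"z": 0,"twist": 5,"jaw": 0},
    {"x": -3.6,"y": -3.9,"z": 0,"twist": 6,"jaw": 0},
    {"x": -4.2,"y": -4.55,"z": 0,"twist": 7,"jaw": 0},
    {"x": -4.8,"y": -5.2,"z": 0,"twist": 8,"jaw": 0},
    {"x": -5.4,"y": -5.85,"z": 0,"twist": 9,"jaw": 0},
    {"x": -6.0,"y": -6.5,"z": 0,"twist": 9.95,"jaw": 0},
    {"x": -6.6,"y": -7.15,"z": 0.2,"twist": 9.95,"jaw": 0},
    {"x": -7.2,"y": -7.8,"z": 0.4,"twist": 9.95,"jaw": 0},
    {"x": -7.8,"y": -8.4,"z": 0.6,"twist": 9.95,"jaw": 0},
    {"x": -8.4,"y": -9.0,"z": 0.8,"twist": 9.95,"jaw": 0},
    {"x": -9.0,"y": -9.6,"z": 1,"twist": 9.95,"jaw": 0},
    {"x": -9.6,"y": -10.2,"z": 1,"twist": 9.95,"jaw": 0},
    {"x": -10.2,"y": -10.9,"z": 1,"twist": 9.95,"jaw": 0},
    {"x": -10.8,"y": -11.55,"z": 1,"twist": 9.95,"jaw": 0},
    {"x": -10.85,"y": -11.58,"z": 1,"twist": 9.95,"jaw": 0},
    {"x": -10.85,"y": -11.58,"z": 1,"twist": 9.95,"jaw": 0},
  ],
)

```text
clock: 1.82
tcp_pos: [0.5058, 0.0375, 0.1995]
orientation: [0.001, 0.686, 0.728, -0.0]
contact_force: [0.4, 0.1, -0.5]
finger_gap: 0.0002
grasp_force: 0.0
```

```bash
python3 - <<'E'
from h import *
o=ctrl.get_obs(); print(o['clock'],o['tcp_pos'],o['contact_force'],o['finger_gap'],units([.505,.04,.136],3.7))
for n in ['wrist']:
    c=snap(n,n+'1.png'); save(c,n+'1.npz')
E
```

```text
1.8167 [0.50584164 0.03746572 0.19945869] [ 0.39356156  0.06232522 -0.45206518] 0.00018144712214670407 (array([ 0.066, -0.018,  1.586]), np.float64(-0.045), 'tooly', np.float64(3.43))
```

View pics/wrist1.png

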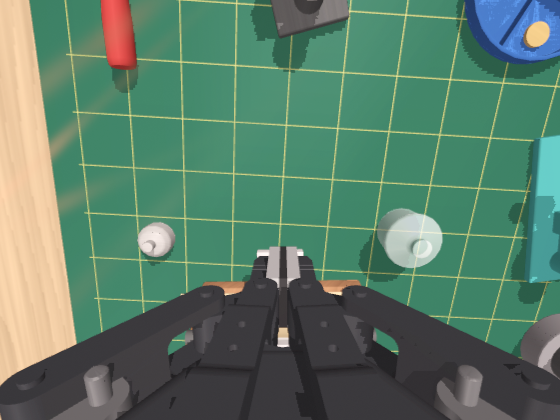

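drive_tool(
  plan=[
    {"x": 0,"y": 0,"z": 0.7,"twist": 0,"jaw": 0},
    {"x": 0,"y": 0,"z": 1.4,"twist": 0,"jaw": 0},
    {"x": -0.4,"y": 0,"z": 1.41,"twist": 0,"jaw": 0},
    {"x": -0.7,"y": 0,"z": 1.41,"twist": 0,"jaw": 0},
    {"x": -0.83,"y": 0,"z": 1.41,"twist": 0,"jaw": 0},
    {"x": -0.92,"y": 0,"z": 1.29,"twist": 0,"jaw": 0},
    {"x": -1.01,"y": 0,"z": 1.18,"twist": 0,"jaw": 0},
    {"x": -1.12,"y": 0,"z": 1.07,"twist": 0,"jaw": 0},
    {"x": -1.23,"y": 0,"z": 0.97,"twist": 0,"jaw": 0},
    {"x": -1.35,"y": 0,"z": 0.88,"twist": 0,"jaw": 0},
    {"x": -1.48,"y": 0,"z": 0.8,"twist": 0,"jaw": 0},
    {"x": -1.62,"y": 0,"z": 0.73,"twist": 0,"jaw": 0},
    {"x": -1.75,"y": 0,"z": 0.67,"twist": 0,"jaw": 0},
    {"x": -1.9,"y": 0,"z": 0.62,"twist": 0,"jaw": 0},
    {"x": -2.04,"y": 0,"z": 0.59,"twist": 0,"jaw": 0},
    {"x": -2.15,"y": 0,"z": 0.56,"twist": 0,"jaw": 0},
    {"x": -2.25,"y": 0,"z": 0.55,"twist": 0,"jaw": 0},
    {"x": -2.34,"y": 0,"z": 0.54,"twist": 0,"jaw": 0},
    {"x": -2.42,"y": 0,"z": 0.54,"twist": 0,"jaw": 0},
    {"x": -2.42,"y": 0,"z": 0.54,"twist": 0,"jaw": 0},
  ],
)

```text
clock: 3.53
tcp_pos: [0.5115, -0.0573, 0.1776]
orientation: [0.0, 0.684, 0.73, -0.0]
contact_force: [0.7, -0.2, -0.6]
finger_gap: -0.0001
grasp_force: 0.0
```

```bash
python3 - <<'E'
from h import *
o=ctrl.get_obs(); print(o['clock'],o['tcp_pos'],o['contact_force'])
s=snap('side','side2.png'); t=snap('top','top2.png'); save(s,'side2.npz');save(t,'top2.npz')
r=lambda c,x,y,w,h:cv2.resize(cv2.cvtColor(c['img'][y:y+h,x:x+w],cv2.COLOR_RGB2BGR),(400,300),interpolation=cv2.INTER_CUBIC)
cv2.imwrite('pics/crop2.png',np.hstack([r(s,210,140,100,75),r(t,250,180,100,75)]))
E
```

```text
3.5333 [ 0.51147892 -0.05729851  0.17755054] [ 0.70073314 -0.22871746 -0.56286138]
```

View pics/crop2.png

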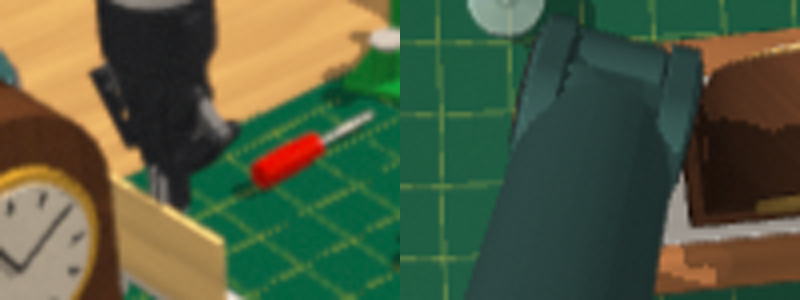

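```bash
python3 - <<'E'
from h import *
s=load('side2.npz')
im=s['img'].astype(int); wood=((im[...,0]>150)&(im[...,0]-im[...,2]>50)&(im[...,1]>120)).astype(np.uint8); wood[:, :230]=0; wood[:185]=0; wood[240:]=0; wood[:,285:]=0
n,l,st,ce=cv2.connectedComponentsWithStats(wood); i=1+np.argmax(st[1:,4]); cn=cv2.findContours((l==i).astype(np.uint8),0,2)[0][0]
print(cv2.approxPolyDP(cn,2,True)[:,0].tolist())
# right-hand front face corner at stand y=+68
for hy in (-.077,-.073):
  H=np.array([.507,hy,.105])+.068*np.array([.998,.065,0]); out=np.array([-.065,.998,0])
  print('hinge',proj(s,H))
  for a in (1.3,1.4,1.5,1.57,1.7): print(a,proj(s,H+.08*(np.cos(a)*out+np.sin(a)*np.array([0,0,1]))))
E
```

```text
[[238, 185], [241, 206], [260, 217], [265, 224], [265, 200]]
hinge [263.14227895 224.7202334 ]
1.3 [267.74425632 198.44640875]
1.4 [265.53019382 199.19131343]
1.5 [263.2717242  200.20822623]
1.57 [261.67758836 201.07780227]
1.7 [258.72138388 203.02281006]
hinge [264.29270915 224.08352638]
1.3 [268.92285427 197.83499152]
1.4 [266.71801694 198.57580917]
1.5 [264.4685009 199.588349 ]
1.57 [262.88041334 200.45471582]
1.7 [259.93482383 202.39350068]
```

drive_tool(
  plan=[
    {"x": -0.05,"y": 0,"z": 0,"twist": 0,"jaw": 0},
    {"x": -0.1,"y": 0,"z": 0,"twist": 0,"jaw": 0},
    {"x": -0.1,"y": 0,"z": 0,"twist": 0,"jaw": 0},
    {"x": -0.1,"y": 0,"z": 0,"twist": 0,"jaw": 0},
  ],
)

```text
clock: 3.97
tcp_pos: [0.5115, -0.0601, 0.1775]
orientation: [-0.0, 0.683, 0.73, -0.0]
contact_force: [-0.5, 0.0, -0.2]
finger_gap: -0.0003
grasp_force: 0.3
```

```bash
python3 - <<'E'
from h import *
o=ctrl.get_obs(); print(o['clock'],o['tcp_pos'],o['contact_force'])
s=snap('side')
im=s['img'].astype(int); wood=((im[...,0]>150)&(im[...,0]-im[...,2]>50)&(im[...,1]>120)).astype(np.uint8); wood[:, :230]=0; wood[:185]=0; wood[240:]=0; wood[:,285:]=0
n,l,st,ce=cv2.connectedComponentsWithStats(wood); i=1+np.argmax(st[1:,4]); cn=cv2.findContours((l==i).astype(np.uint8),0,2)[0][0]
print(cv2.approxPolyDP(cn,1.5,True)[:,0].tolist())
for r in range(198,226,3): print(r,np.where(l[r]==i)[0].max() if (l[r]==i).any() else None)
# next: above jack, camera sees it: target (0.49,0.20,0.25) 
print(units([.5027,.272,.21],18.3))
E
```

```text
3.9667 [ 0.51146388 -0.06011651  0.17752081] [-0.47844891  0.03137009 -0.2479478 ]
[[238, 185], [240, 205], [266, 221], [264, 200]]
198 261
201 264
204 264
207 265
210 265
213 266
216 266
219 266
222 None
225 None
(array([ 8.299,  0.327, -0.811]), np.float64(-2.419), 'tooly', np.float64(3.79))
```

drive_tool(
  plan=[
    {"x": 0.3,"y": 0,"z": 0,"twist": 0,"jaw": 0},
    {"x": 0.8,"y": 0,"z": -0.1,"twist": 0,"jaw": 0},
    {"x": 1.4,"y": -0.05,"z": -0.3,"twist": 0,"jaw": 85},
    {"x": 2.0,"y": -0.1,"z": -0.5,"twist": 0,"jaw": 85},
    {"x": 2.6,"y": -0.1,"z": -0.7,"twist": 0,"jaw": 85},
    {"x": 3.2,"y": -0.1,"z": -0.8,"twist": 0,"jaw": 85},
    {"x": 3.8,"y": -0.1,"z": -0.8,"twist": 0,"jaw": 85},
    {"x": 4.2,"y": -0.1,"z": -0.8,"twist": 0,"jaw": 85},
    {"x": 4.4,"y": -0.1,"z": -0.8,"twist": 0,"jaw": 85},
    {"x": 4.4,"y": -0.1,"z": -0.8,"twist": 0,"jaw": 85},
    {"x": 4.4,"y": -0.1,"z": -0.8,"twist": 0,"jaw": 85},
  ],
)

```text
clock: 4.93
tcp_pos: [0.4962, 0.1152, 0.2097]
orientation: [0.0, 0.683, 0.73, -0.0]
contact_force: [0.5, -1.1, -0.0]
finger_gap: 0.0848
grasp_force: 0.0
```

```bash
python3 - <<'E'
from h import *
o=ctrl.get_obs(); print(o['clock'],o['tcp_pos'],o['contact_force'])
c=snap('wrist','wrist3.png'); save(c,'wrist3.npz'); s=snap('side');save(s,'side3.npz');t=snap('top');save(t,'top3.npz')
print(proj(c,[.504,-.032,.075]),proj(c,[.5027,.272,.074]))
r=lambda c,x,y,w,h:cv2.resize(cv2.cvtColor(c['img'][y:y+h,x:x+w],cv2.COLOR_RGB2BGR),(240,180),interpolation=cv2.INTER_CUBIC)
w=cv2.cvtColor(c['img'],cv2.COLOR_RGB2BGR)
im=np.zeros((420,800,3),np.uint8); im[:,:560]=w; im[:180,560:]=r(s,220,180,80,60); im[190:370,560:]=r(t,265,190,80,60)
cv2.imwrite('pics/w3.png',im)
E
```

```text
4.9333 [0.49618928 0.11518158 0.20968123] [ 0.50695705 -1.07577919 -0.04014711]
[280.52328382 341.30061314] [303.93561998  10.95679956]
```

View pics/w3.png

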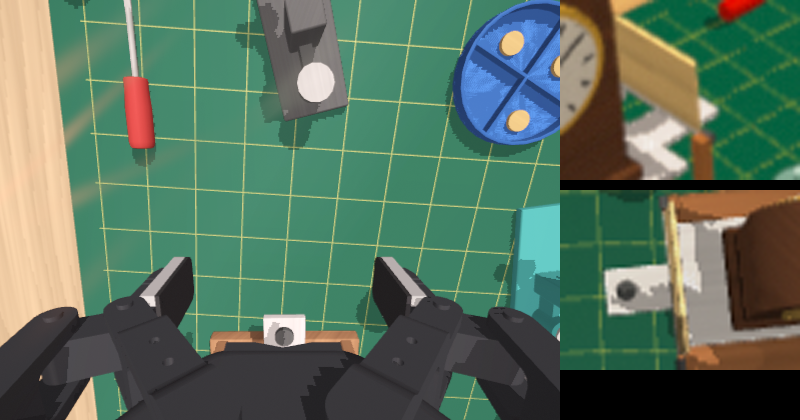

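The wrist view shows the bolt head at (284,337) and the saddle at (316,82). In the top view the bolt head is at (287.3,223.3), and the flap is upright.

```bash
python3 - <<'E'
from h import *
w=load('wrist3.npz');t=load('top3.npz');s=load('side3.npz')
def cen(c,x,y,w_,h_,f):
    im=c['img'].astype(int)[y:y+h_,x:x+w_]; n,l,st,ce=cv2.connectedComponentsWithStats(f(im).astype(np.uint8)); i=1+np.argmax(st[1:,4]); return ce[i]+[x,y],st[i]
dark=lambda im:im.max(2)<115
bw=cen(w,274,326,20,20,dark);bt=cen(t,282,217,11,12,dark); print(bw,bt)
print('bolt',onz(w,*bw[0],.075),onz(t,*bt[0],.075),tri(w,bw[0],t,bt[0]))
sw=cen(w,290,55,50,55,lambda im:im.min(2)>170); st=cen(t,190,208,25,28,lambda im:im.min(2)>130)
print('saddle',sw,onz(w,*sw[0],.05),onz(t,*st[0],.05))
C=onz(w,283,121,.01),onz(w,347,105,.01);print('front corners',C,(C[0]+C[1])/2, np.degrees(np.arctan2(*(C[1]-C[0])[1::-1])))
# block top front edge corners, tongue end corners
print('tongue end',onz(w,263.5,316,.07),onz(w,305.5,316,.07))
# flap top edge in top view
im=t['img'].astype(int)
E
```

```text
(array([281.06040268, 334.81879195]), array([  1,   1,  18,  19, 149], dtype=int32)) (array([286.65625, 223.40625]), array([ 2,  4,  7,  6, 32], dtype=int32))
bolt [ 0.50404576 -0.02410907  0.075     ] [ 0.50424147 -0.02886275  0.075     ] (array([ 0.50449229, -0.0288741 ,  0.06871468]), np.float64(0.0003340194111040425))Traceback (most recent call last):
  File "<stdin>", line 8, in <module>
  File "<stdin>", line 4, in cen
    return _wrapfunc(a, 'argmax', axis=axis, out=out, **kwds)
    return bound(*args, **kwds)
ValueError: attempt to get argmax of an empty sequence
```

```bash
python3 - <<'E'
from h import *
w=load('wrist3.npz');t=load('top3.npz');s=load('side3.npz')
print(w['img'][337,262:308].mean(1).astype(int).tolist()); print(w['img'][312:350,284].mean(1).astype(int).tolist())
print(w['img'][82,290:345].mean(1).astype(int).tolist());print(w['img'][55:110,316].mean(1).astype(int).tolist())
for u,v in [(284.5,336.5),(284.5,335.5)]: print('bolt',onz(w,u,v,.075))
g=cv2.cvtColor(w['img'],cv2.COLOR_RGB2GRAY)[50:115,285:350]
print(cv2.HoughCircles(g,cv2.HOUGH_GRADIENT,1,30,param1=80,param2=12,minRadius=14,maxRadius=24)+[285,50,0])
C=onz(w,283,121,.01),onz(w,347,105,.01);print('front corners',C,(C[0]+C[1])/2, np.degrees(np.arctan2(*(C[1]-C[0])[1::-1])))
print('saddle',onz(w,316,82,.05)); print('tongue end',onz(w,263.5,316,.07),onz(w,305.5,316,.07))
E
```

```text
[74, 113, 233, 209, 195, 195, 196, 198, 198, 197, 197, 198, 181, 118, 90, 92, 91, 89, 89, 89, 88, 115, 120, 122, 124, 125, 124, 123, 123, 126, 127, 158, 236, 246, 247, 247, 246, 245, 246, 249, 250, 248, 239, 174, 133, 130]
[101, 105, 144, 199, 203, 211, 244, 248, 248, 248, 248, 248, 248, 248, 242, 92, 92, 97, 121, 89, 92, 118, 117, 118, 119, 120, 88, 92, 117, 118, 118, 118, 123, 130, 160, 76, 58, 57]
[106, 105, 105, 106, 107, 107, 105, 213, 226, 227, 226, 225, 226, 228, 229, 229, 229, 229, 228, 229, 229, 229, 229, 230, 232, 233, 232, 231, 230, 229, 228, 231, 231, 229, 229, 229, 229, 228, 228, 225, 224, 226, 229, 232, 198, 146, 129, 129, 128, 126, 127, 129, 128, 127, 121]
[131, 132, 132, 131, 131, 131, 135, 172, 226, 226, 227, 227, 227, 228, 228, 229, 230, 230, 230, 231, 231, 231, 231, 232, 232, 232, 232, 232, 232, 232, 231, 232, 232, 231, 231, 230, 230, 230, 229, 229, 229, 228, 228, 229, 229, 229, 222, 95, 89, 89, 89, 88, 88, 89, 89]
bolt [ 0.50774806 -0.02589806  0.075     ]
bolt [ 0.50766547 -0.02469167  0.075     ]
[[[315.5  82.5  18.5]]]
front corners (array([0.49174308, 0.19026581, 0.01      ]), array([0.55763524, 0.21077463, 0.01      ])) [0.52468916 0.20052022 0.01      ] 17.28865874873954
saddle [0.51935263 0.22468004 0.05      ]
tongue end [ 0.4845954 -0.006454   0.07     ] [ 0.52810053 -0.00354978  0.07      ]
```

```bash
python3 - <<'E'
from h import *
print(units([.5027,.2719,.135],17.8))
E
```

```text
(array([3.939, 0.41 , 1.865]), np.float64(-2.36), 'tooly', np.float64(3.64))
```

drive_tool(
  plan=[
    {"x": 0.5,"y": 0.05,"z": 0,"twist": -0.3,"jaw": 85},
    {"x": 1.0,"y": 0.1,"z": 0.2,"twist": -0.6,"jaw": 85},
    {"x": 1.5,"y": 0.15,"z": 0.4,"twist": -0.9,"jaw": 85},
    {"x": 2.0,"y": 0.2,"z": 0.6,"twist": -1.2,"jaw": 85},
    {"x": 2.5,"y": 0.25,"z": 0.9,"twist": -1.5,"jaw": 85},
    {"x": 3.0,"y": 0.3,"z": 1.2,"twist": -1.8,"jaw": 85},
    {"x": 3.5,"y": 0.36,"z": 1.5,"twist": -2.1,"jaw": 85},
    {"x": 3.94,"y": 0.41,"z": 1.86,"twist": -2.36,"jaw": 85},
    {"x": 3.94,"y": 0.41,"z": 1.86,"twist": -2.36,"jaw": 85},
    {"x": 3.94,"y": 0.41,"z": 1.86,"twist": -2.36,"jaw": 85},
  ],
)

```text
clock: 5.92
tcp_pos: [0.5008, 0.2755, 0.1335]
orientation: [-0.001, 0.587, 0.81, -0.001]
contact_force: [-0.2, -0.4, -0.4]
finger_gap: 0.085
grasp_force: 0.0
```

```bash
python3 - <<'E'
from h import *
o=ctrl.get_obs(); print(o['tcp_pos'],units([.5027,.2719,.044],17.8))
c=snap('wrist','wrist4.png'); save(c,'wrist4.npz')
for x,y,z in [(13,15,74),(13,-15,74),(-13,15,74),(-13,-15,74),(50,0,50),(-78.6,0,82)]:
    u=np.array([.306,-.952,0]);v=np.array([.952,.306,0]); print((x,y,z),proj(c,np.array([.5027,.2719,0])+u*x/1e3+v*y/1e3+[0,0,z/1e3]).round(1))
E
```

```text
[0.50082717 0.27551741 0.13347318] (array([-0.1  ,  0.023,  2.237]), np.float64(0.063), 'tooly', np.float64(18.18))
(13, 15, 74) [305.6 253.4]
(13, -15, 74) [262.2 253.1]
(-13, 15, 74) [306.6 217.3]
(-13, -15, 74) [261.7 216.9]
(50, 0, 50) [283.5 284.6]
(-78.6, 0, 82) [285.  113.3]
```

View pics/wrist4.png

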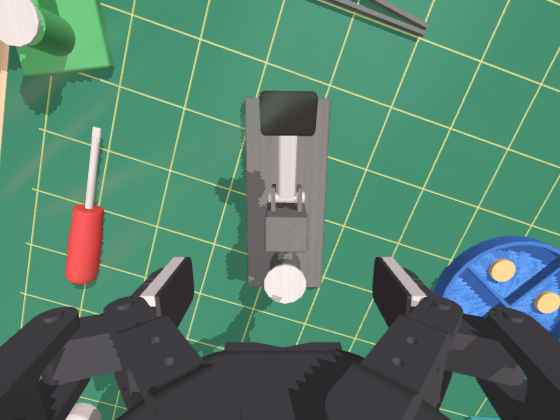

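The jack lies parallel to the jaws and centred between them: block top (286,231), saddle (286,283), handle pad (288,113). I descend and grip.

drive_tool(
  plan=[
    {"x": -0.07,"y": 0.06,"z": 0.3,"twist": 0,"jaw": 85},
    {"x": -0.07,"y": 0.06,"z": 0.8,"twist": 0,"jaw": 85},
    {"x": -0.07,"y": 0.06,"z": 1.3,"twist": 0,"jaw": 85},
    {"x": -0.07,"y": 0.06,"z": 1.8,"twist": 0,"jaw": 85},
    {"x": -0.07,"y": 0.06,"z": 2.1,"twist": 0,"jaw": 85},
    {"x": -0.07,"y": 0.06,"z": 2.24,"twist": 0,"jaw": 85},
    {"x": -0.07,"y": 0.06,"z": 2.24,"twist": 0,"jaw": 60},
    {"x": -0.07,"y": 0.06,"z": 2.24,"twist": 0,"jaw": 45},
    {"x": -0.07,"y": 0.06,"z": 2.24,"twist": 0,"jaw": 35},
    {"x": -0.07,"y": 0.06,"z": 2.24,"twist": 0,"jaw": 20},
    {"x": -0.07,"y": 0.06,"z": 2.24,"twist": 0,"jaw": 20},
    {"x": -0.07,"y": 0.06,"z": 2.24,"twist": 0,"jaw": 20},
    {"x": -0.07,"y": 0.06,"z": 2.24,"twist": 0,"jaw": 20},
    {"x": -0.07,"y": 0.06,"z": 2.24,"twist": 0,"jaw": 20},
    {"x": -0.07,"y": 0.06,"z": 2.24,"twist": 0,"jaw": 20},
  ],
)

```text
clock: 7.22
tcp_pos: [0.5051, 0.2717, 0.0467]
orientation: [-0.0, 0.588, 0.809, -0.0]
contact_force: [-1.3, -0.4, 6.1]
finger_gap: 0.0291
grasp_force: 62.2
```

```bash
python3 - <<'E'
from h import *
o=ctrl.get_obs(); print(o['clock'],o['tcp_pos'],o['contact_force'],o['finger_gap'],o['grasp_force'],units([.5,.27,.044],17.8))
c=snap('wrist','wrist5.png'); save(c,'wrist5.npz')
g=cv2.cvtColor(c['img'],cv2.COLOR_RGB2GRAY)
print(cv2.HoughCircles(g,cv2.HOUGH_GRADIENT,1,30,param1=80,param2=14,minRadius=18,maxRadius=40))
p=o['tcp_pos']; 
print(proj(c,p+[.0153,-.0476,.05-p[2]]))
E
```

```text
7.2167 [0.50513457 0.27167593 0.04674885] [-1.27486383 -0.42332855  6.09259993] 0.029121221417886162 62.19107151031494 (array([-0.   , -0.135,  0.069]), np.float64(0.026), 'tooly', np.float64(17.96))
[[[281.5 350.5  28. ]
  [223.5 243.5  33.8]
  [363.5 297.5  39.4]
  [286.5 268.5  33.8]
  [401.5 320.5  33.7]
  [156.5 357.5  25.8]
  [167.5 323.5  37.2]
  [223.5 299.5  23.8]
  [338.5 227.5  38.3]
  [298.5 308.5  30.2]
  [301.5 225.5  39.4]
  [534.5 337.5  21. ]
  [194.5 254.5  29.3]
  [462.5 310.5  32.7]
  [265.5 293.5  29.4]
  [415.5 353.5  18.8]
  [500.5 397.5  19.6]
  [ 73.5 405.5  29.3]
  [405.5 279.5  25.2]]]
[282.58378616 359.70706144]
```

```bash
python3 - <<'E'
from h import *
c=load('wrist5.npz'); p=np.array([.50513457,.27167593,0]); u=np.array([.3083,-.9513,0]);v=np.array([.9513,.3083,0])
im=c['img'].astype(int)
print(im[:,284].mean(1).astype(int).tolist())
pr=lambda x,y,z:proj(c,p+u*x/1e3+v*y/1e3+[0,0,z/1e3]).round(1)
for x,y,z in [(13,0,74),(-13,0,74),(33,0,50),(67,0,50),(-78.6,0,82),(-78.6+12,0,87-10),(-78.6-12,0,87),(-95,35,10),(-95,-35,10),(-95,0,10)]: print((x,y,z),pr(x,y,z))
E
```

```text
[120, 121, 120, 121, 120, 121, 120, 120, 121, 120, 121, 121, 120, 120, 120, 120, 120, 121, 120, 121, 121, 120, 120, 120, 120, 120, 141, 195, 205, 184, 120, 120, 120, 116, 73, 61, 63, 63, 63, 66, 70, 70, 70, 69, 69, 67, 65, 66, 64, 62, 63, 62, 63, 62, 62, 62, 63, 62, 61, 61, 61, 60, 60, 61, 61, 61, 61, 61, 62, 62, 62, 62, 62, 64, 63, 64, 66, 66, 66, 67, 67, 67, 68, 69, 70, 72, 72, 73, 75, 75, 76, 77, 78, 78, 79, 80, 81, 81, 81, 83, 84, 85, 84, 85, 84, 84, 84, 83, 82, 81, 79, 77, 75, 74, 72, 69, 67, 64, 64, 59, 53, 49, 74, 169, 227, 227, 227, 227, 227, 227, 227, 227, 227, 227, 227, 227, 227, 227, 227, 227, 227, 227, 227, 227, 227, 227, 227, 226, 227, 227, 227, 227, 227, 227, 227, 227, 227, 227, 227, 227, 227, 227, 227, 227, 227, 227, 227, 227, 227, 227, 227, 227, 226, 226, 226, 226, 226, 227, 226, 226, 226, 226, 226, 226, 226, 226, 226, 226, 226, 226, 226, 226, 226, 226, 226, 226, 226, 226, 226, 226, 226, 226, 225, 225, 226, 226, 226, 226, 226, 226, 226, 225, 225, 225, 225, 225, 225, 225, 225, 225, 224, 224, 224, 224, 224, 224, 224, 224, 224, 221, 239, 232, 223, 210, 186, 115, 68, 68, 
[... 407 characters left out ...]
103, 97, 87, 105, 105, 105, 108, 127, 140, 153, 200, 200, 200, 200, 200, 200, 200, 200, 200, 200, 200, 200, 200, 200, 200, 199, 193, 77, 67, 67, 62, 55, 58, 61, 64, 67, 67, 67, 67, 67, 67, 67, 66, 66, 67, 67, 66, 67, 67, 67, 68, 67, 67, 66, 66, 67, 67, 67, 67, 67, 66, 66, 67, 67, 66, 67, 66, 66, 67, 67, 67, 66, 66, 67, 66, 66, 66, 66, 66, 66, 66, 66, 66, 66, 66, 66, 67, 67, 66, 66, 66, 66, 67, 65, 66, 67, 67, 66, 66, 66]
(13, 0, 74) [282.8 326.7]
(-13, 0, 74) [282.8 268.4]
(33, 0, 50) [282.8 331.4]
(67, 0, 50) [282.8 386.5]
(-78.6, 0, 82) [282.9  82.5]
(-66.6, 0, 77) [282.9 123.9]
(-90.6, 0, 87) [282.9  33.3]
(-95, 35, 10) [349.8  70.7]
(-95, -35, 10) [215.9  70.7]
(-95, 0, 10) [282.8  70.7]
```

drive_tool(
  plan=[
    {"x": 0,"y": 0,"z": -0.15,"twist": 0,"jaw": 20},
    {"x": 0,"y": 0,"z": -0.35,"twist": 0,"jaw": 20},
    {"x": 0,"y": 0,"z": -0.5,"twist": 0,"jaw": 20},
    {"x": -0.15,"y": -0.05,"z": -0.5,"twist": 0.1,"jaw": 20},
    {"x": -0.45,"y": -0.15,"z": -0.5,"twist": 0.25,"jaw": 20},
    {"x": -0.8,"y": -0.28,"z": -0.5,"twist": 0.45,"jaw": 20},
    {"x": -1.2,"y": -0.42,"z": -0.5,"twist": 0.65,"jaw": 20},
    {"x": -1.6,"y": -0.56,"z": -0.5,"twist": 0.85,"jaw": 20},
    {"x": -2.0,"y": -0.7,"z": -0.5,"twist": 1.05,"jaw": 20},
    {"x": -2.4,"y": -0.84,"z": -0.5,"twist": 1.27,"jaw": 20},
    {"x": -2.8,"y": -0.98,"z": -0.5,"twist": 1.5,"jaw": 20},
    {"x": -3.2,"y": -1.12,"z": -0.5,"twist": 1.7,"jaw": 20},
    {"x": -3.6,"y": -1.26,"z": -0.5,"twist": 1.9,"jaw": 20},
    {"x": -4.0,"y": -1.4,"z": -0.5,"twist": 2.12,"jaw": 20},
    {"x": -4.3,"y": -1.5,"z": -0.5,"twist": 2.3,"jaw": 20},
    {"x": -4.45,"y": -1.56,"z": -0.5,"twist": 2.38,"jaw": 20},
    {"x": -4.48,"y": -1.57,"z": -0.5,"twist": 2.38,"jaw": 20},
    {"x": -4.48,"y": -1.57,"z": -0.5,"twist": 2.38,"jaw": 20},
  ],
)

```text
clock: 8.77
tcp_pos: [0.5007, 0.0813, 0.0657]
orientation: [-0.0, 0.685, 0.729, -0.0]
contact_force: [0.7, 0.5, -8.7]
finger_gap: 0.0294
grasp_force: 60.6
```

```bash
python3 - <<'E'
from h import *
o=ctrl.get_obs(); print(o['clock'],o['tcp_pos'],o['contact_force'],o['ft_torque'],o['finger_gap'],o['grasp_force'],units([.5045,.0222,.0467],3.7))
c=snap('wrist','wrist6.png'); save(c,'wrist6.npz')
im=c['img'].astype(int); v=im[:,284].mean(1).astype(int); d=np.where(abs(np.diff(v))>20)[0]; print(d.tolist())
s=snap('side','side6.png'); save(s,'side6.npz')
r=lambda c,x,y,w,h,W,H:cv2.resize(cv2.cvtColor(c['img'][y:y+h,x:x+w],cv2.COLOR_RGB2BGR),(W,H),interpolation=cv2.INTER_CUBIC)
cv2.imwrite('pics/c6.png',np.hstack([r(c,0,0,560,420,400,300),r(s,230,160,100,75,400,300)]))
E
```

```text
8.7667 [0.50070157 0.08129    0.06565472] [ 0.68553971  0.50533815 -8.70705359] [-0.02515523 -0.06224989 -0.01877193] 0.029423604597265948 60.603893995285034 (array([-1.48 ,  0.002,  0.474]), np.float64(-0.018), 'tooly', np.float64(3.59))
[0, 1, 33, 121, 122, 123, 233, 234, 235, 242, 320, 321, 322, 329, 346]
```

View pics/c6.png

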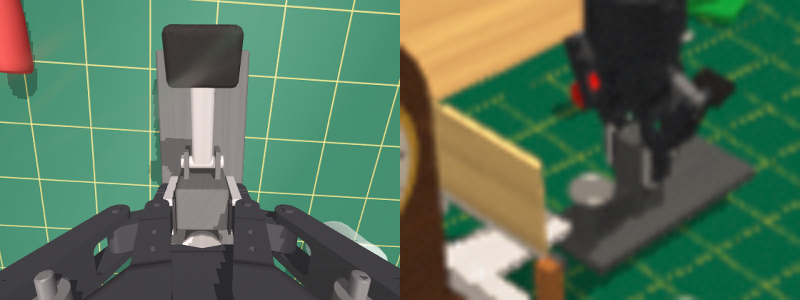

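The jack is held level and in line, carrying 8.7 N, with the tongue ahead. I lower it to about 3 mm, slide in and set it down.

drive_tool(
  plan=[
    {"x": -0.05,"y": 0,"z": 0.15,"twist": 0,"jaw": 20},
    {"x": -0.1,"y": 0,"z": 0.3,"twist": 0,"jaw": 20},
    {"x": -0.15,"y": 0,"z": 0.4,"twist": 0,"jaw": 20},
    {"x": -0.25,"y": 0,"z": 0.4,"twist": 0,"jaw": 20},
    {"x": -0.4,"y": 0,"z": 0.4,"twist": 0,"jaw": 20},
    {"x": -0.55,"y": 0,"z": 0.4,"twist": 0,"jaw": 20},
    {"x": -0.7,"y": 0,"z": 0.4,"twist": 0,"jaw": 20},
    {"x": -0.85,"y": 0,"z": 0.4,"twist": 0,"jaw": 20},
    {"x": -1.0,"y": 0,"z": 0.4,"twist": 0,"jaw": 20},
    {"x": -1.15,"y": 0,"z": 0.4,"twist": 0,"jaw": 20},
    {"x": -1.3,"y": 0,"z": 0.4,"twist": 0,"jaw": 20},
    {"x": -1.42,"y": 0,"z": 0.4,"twist": 0,"jaw": 20},
    {"x": -1.48,"y": 0,"z": 0.4,"twist": 0,"jaw": 20},
    {"x": -1.48,"y": 0,"z": 0.4,"twist": 0,"jaw": 20},
    {"x": -1.48,"y": 0,"z": 0.44,"twist": 0,"jaw": 20},
    {"x": -1.48,"y": 0,"z": 0.48,"twist": 0,"jaw": 20},
    {"x": -1.48,"y": 0,"z": 0.5,"twist": 0,"jaw": 20},
  ],
)

```text
clock: 10.28
tcp_pos: [0.5048, 0.0233, 0.0467]
orientation: [-0.0, 0.684, 0.73, 0.0]
contact_force: [-2.7, -0.0, 15.6]
finger_gap: 0.0289
grasp_force: 63.5
```

```bash
python3 - <<'E'
from h import *
o=ctrl.get_obs(); print(o['clock'],o['tcp_pos'],o['contact_force'],o['ft_torque'],o['finger_gap'],o['grasp_force'],units([.5045,.0222,.0467],3.7))
E
```

```text
10.2833 [0.50481622 0.02327942 0.04668728] [-2.67693643 -0.03491542 15.6307284 ] [-0.09207084  0.87643184  0.04497812] 0.028855246531839913 63.54048013687134 (array([-0.026, -0.01 , -0.   ]), np.float64(-0.001), 'tooly', np.float64(3.7))
```

drive_tool(
  plan=[
    {"x": 0,"y": 0,"z": -0.05,"twist": 0,"jaw": 35},
    {"x": 0,"y": 0,"z": -0.05,"twist": 0,"jaw": 50},
    {"x": 0,"y": 0,"z": -0.05,"twist": 0,"jaw": 70},
    {"x": 0,"y": 0,"z": -0.05,"twist": 0,"jaw": 85},
    {"x": 0,"y": 0,"z": -0.05,"twist": 0,"jaw": 85},
    {"x": 0,"y": 0,"z": -0.05,"twist": 0,"jaw": 85},
    {"x": 0,"y": 0,"z": -0.4,"twist": 0,"jaw": 85},
    {"x": 0,"y": 0,"z": -0.9,"twist": 0,"jaw": 85},
    {"x": 0,"y": 0,"z": -1.5,"twist": 0,"jaw": 85},
    {"x": 0.3,"y": 0,"z": -2.2,"twist": 0,"jaw": 85},
    {"x": 0.8,"y": 0,"z": -2.9,"twist": 0,"jaw": 85},
    {"x": 1.4,"y": 0,"z": -3.4,"twist": 0,"jaw": 85},
    {"x": 1.8,"y": 0,"z": -3.8,"twist": 0,"jaw": 85},
    {"x": 2.0,"y": 0,"z": -4.0,"twist": 0,"jaw": 85},
    {"x": 2.0,"y": 0,"z": -4.0,"twist": 0,"jaw": 85},
    {"x": 2.0,"y": 0,"z": -4.0,"twist": 0,"jaw": 85},
  ],
)

```text
clock: 11.62
tcp_pos: [0.4993, 0.1023, 0.2054]
orientation: [0.0, 0.684, 0.73, -0.0]
contact_force: [-1.0, -1.1, 0.3]
finger_gap: 0.085
grasp_force: 0.0
```

```bash
python3 - <<'E'
from h import *
o=ctrl.get_obs(); print(o['clock'],o['tcp_pos'],o['contact_force'])
c=snap('wrist','wrist7.png'); save(c,'wrist7.npz');t=snap('top');save(t,'top7.npz')
J=np.array([.5048,.0233,0])+.0015*np.array([-.0645,.998,0]);u=np.array([.0645,-.998,0]);v=np.array([.998,.0645,0])
for x,y,z in [(13,15,74),(13,-15,74),(-13,15,74),(-13,-15,74),(50,0,75),(-78.6,0,82)]: print((x,y,z),proj(c,J+u*x/1e3+v*y/1e3+[0,0,z/1e3]).round(1),proj(t,J+u*x/1e3+v*y/1e3+[0,0,z/1e3]).round(1))
r=lambda c,x,y,w,h,W,H:cv2.resize(cv2.cvtColor(c['img'][y:y+h,x:x+w],cv2.COLOR_RGB2BGR),(W,H),interpolation=cv2.INTER_CUBIC)
cv2.imwrite('pics/c7.png',np.hstack([r(c,180,150,200,210,400,420),r(t,230,190,80,84,400,420)]))
E
```

```text
11.6167 [0.49926691 0.10230868 0.20542037] [-1.00404022 -1.12684227  0.29130571]
(13, 15, 74) [298.1 294.4] [272.2 218.2]
(13, -15, 74) [267.7 294.4] [273.1 228.5]
(-13, 15, 74) [298.5 270.2] [263.3 219.1]
(-13, -15, 74) [267.4 270.2] [264.2 229.3]
(50, 0, 75) [282.9 327.6] [285.3 222.2]
(-78.6, 0, 82) [283. 206.] [240.9 226.1]
```

View pics/c7.png

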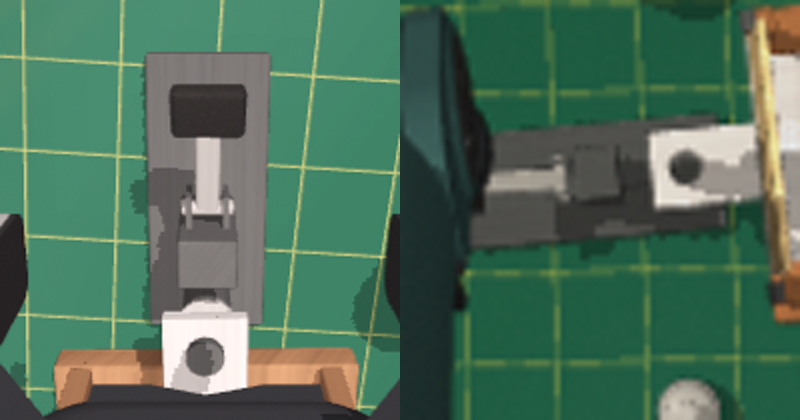

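Seen from both cameras, the block is at the wrist pixel I predicted (284,282). The bolt head is at (282.5,328), within about 2 mm of the saddle axis, and the jack is let go. The handle pad at (284,205.5) is directly under the TCP. I make the first stroke.

drive_tool(
  plan=[
    {"x": 0.06,"y": 0,"z": 0.3,"twist": 0,"jaw": 0},
    {"x": 0.06,"y": 0,"z": 0.7,"twist": 0,"jaw": 0},
    {"x": 0.06,"y": 0,"z": 1.1,"twist": 0,"jaw": 0},
    {"x": 0.06,"y": 0,"z": 1.5,"twist": 0,"jaw": 0},
    {"x": 0.06,"y": 0,"z": 1.9,"twist": 0,"jaw": 0},
    {"x": 0.06,"y": 0,"z": 2.25,"twist": 0,"jaw": 0},
    {"x": 0.06,"y": 0,"z": 2.5,"twist": 0,"jaw": 0},
    {"x": 0.06,"y": 0,"z": 2.65,"twist": 0,"jaw": 0},
    {"x": 0.06,"y": 0,"z": 2.75,"twist": 0,"jaw": 0},
    {"x": 0.06,"y": 0,"z": 2.85,"twist": 0,"jaw": 0},
    {"x": 0.06,"y": 0,"z": 2.95,"twist": 0,"jaw": 0},
    {"x": 0.06,"y": 0,"z": 3.05,"twist": 0,"jaw": 0},
    {"x": 0.06,"y": 0,"z": 3.15,"twist": 0,"jaw": 0},
    {"x": 0.06,"y": 0,"z": 3.25,"twist": 0,"jaw": 0},
    {"x": 0.06,"y": 0,"z": 3.35,"twist": 0,"jaw": 0},
    {"x": 0.06,"y": 0,"z": 3.45,"twist": 0,"jaw": 0},
    {"x": 0.06,"y": 0,"z": 3.55,"twist": 0,"jaw": 0},
    {"x": 0.06,"y": 0,"z": 3.65,"twist": 0,"jaw": 0},
    {"x": 0.06,"y": 0,"z": 3.7,"twist": 0,"jaw": 0},
    {"x": 0.06,"y": 0,"z": 3.7,"twist": 0,"jaw": 0},
  ],
)

```text
clock: 13.38
tcp_pos: [0.5002, 0.1082, 0.0599]
orientation: [-0.001, 0.683, 0.73, 0.002]
contact_force: [-3.8, 5.9, 23.5]
finger_gap: 0.0003
grasp_force: 11.9
```

drive_tool(
  plan=[
    {"x": 0,"y": 0,"z": 0.04,"twist": 0,"jaw": 0},
    {"x": 0,"y": 0,"z": 0.06,"twist": 0,"jaw": 0},
    {"x": 0,"y": 0,"z": 0.06,"twist": 0,"jaw": 0},
  ],
)

```text
clock: 13.63
tcp_pos: [0.5004, 0.1082, 0.0593]
orientation: [-0.001, 0.683, 0.73, 0.003]
contact_force: [-7.5, 4.9, 39.0]
finger_gap: -0.0002
grasp_force: 20.1
```

```bash
python3 - <<'E'
from h import *
s=snap('side');save(s,'side8.npz'); s0=load('side3.npz')
# cradle raise: shift of clock region between images (front end of cradle near 215..,)
for (x,y,w,h) in [(170,165,60,80),(185,180,55,60)]:
    T=cv2.cvtColor(s0['img'],cv2.COLOR_RGB2GRAY)[y:y+h,x:x+w]; G=cv2.cvtColor(s['img'],cv2.COLOR_RGB2GRAY)[y-12:y+h+12,x-12:x+w+12]
    m=cv2.matchTemplate(G,T,cv2.TM_CCOEFF_NORMED); _,b,_,l=cv2.minMaxLoc(m); print(b,l[0]-12,l[1]-12)
X=np.array([.51,-.16,.25]); H=np.array([.5264,-.34,.057]); d=X-H
u=np.array([.0645,-.998,0]); 
a=.05; k=np.array([.998,.0645,0]); # rotate about stand y so front goes up
R=Ro.from_rotvec(k*a).as_matrix(); R2=Ro.from_rotvec(-k*a).as_matrix()
print('expected',proj(s,H+R@d)-proj(s,X),(H+R@d)-X,'or',proj(s,H+R2@d)-proj(s,X),(H+R2@d)-X)
E
```

```text
0.9817512631416321 -3 -1
0.9781184792518616 -3 -1
expected [-3.58256974 -1.29748983] [ 0.00063673 -0.00985206  0.00878989] or [3.39208333 1.50416081] [-0.0006076   0.00940131 -0.00927236]
```

The clock shifted by (-3,-1) px in the side view, which matches about 0.045 rad of raise, so the first stroke worked. I let the handle return.

drive_tool(
  plan=[
    {"x": -0.06,"y": 0,"z": -0.1,"twist": 0,"jaw": 0},
    {"x": -0.06,"y": 0,"z": -0.25,"twist": 0,"jaw": 0},
    {"x": -0.06,"y": 0,"z": -0.4,"twist": 0,"jaw": 0},
    {"x": -0.06,"y": 0,"z": -0.55,"twist": 0,"jaw": 0},
    {"x": -0.06,"y": 0,"z": -0.7,"twist": 0,"jaw": 0},
    {"x": -0.06,"y": 0,"z": -0.85,"twist": 0,"jaw": 0},
    {"x": -0.06,"y": 0,"z": -1.0,"twist": 0,"jaw": 0},
    {"x": -0.06,"y": 0,"z": -1.4,"twist": 0,"jaw": 0},
    {"x": -0.06,"y": 0,"z": -2.0,"twist": 0,"jaw": 0},
    {"x": -0.06,"y": 0,"z": -2.7,"twist": 0,"jaw": 0},
    {"x": -0.06,"y": 0,"z": -3.4,"twist": 0,"jaw": 0},
    {"x": -0.06,"y": 0,"z": -3.76,"twist": 0,"jaw": 0},
    {"x": -0.06,"y": 0,"z": -3.76,"twist": 0,"jaw": 0},
    {"x": -0.06,"y": 0,"z": -3.76,"twist": 0,"jaw": 0},
  ],
)

```text
clock: 14.85
tcp_pos: [0.4996, 0.103, 0.2063]
orientation: [0.0, 0.684, 0.73, 0.001]
contact_force: [-0.5, 0.6, -0.9]
finger_gap: 0.0
grasp_force: 0.0
```

```bash
python3 - <<'E'
from h import *
o=ctrl.get_obs(); print(o['clock'],o['tcp_pos'],o['contact_force'])
c=snap('wrist');t=snap('top');s=snap('side'); save(c,'wrist9.npz')
def sh(a,b,x,y,w,h):
    T=cv2.cvtColor(a['img'],cv2.COLOR_RGB2GRAY)[y:y+h,x:x+w]; G=cv2.cvtColor(b['img'],cv2.COLOR_RGB2GRAY)[y-12:y+h+12,x-12:x+w+12]
    m=cv2.matchTemplate(G,T,cv2.TM_CCOEFF_NORMED); _,q,_,l=cv2.minMaxLoc(m); return round(q,3),l[0]-12,l[1]-12
w7=load('wrist7.npz');t7=load('top7.npz');s3=load('side3.npz')
print('top block',sh(t7,t,260,215,20,20),'top bolt',sh(t7,t,279,214,20,18))
print('wrist pad',sh(w7,c,255,180,60,50),'block',sh(w7,c,262,265,42,32),'base',sh(w7,c,245,170,80,90))
print('clock',sh(s3,s,185,180,55,60))
print(units([.4996,.1055,.0554],3.7))
cv2.imwrite('pics/c9.png',np.hstack([cv2.resize(cv2.cvtColor(q['img'][y:y+h,x:x+w],cv2.COLOR_RGB2BGR),(400,420)) for q,x,y,w,h in [(c,180,150,200,210),(s,230,160,100,105)]]))
E
```

```text
14.85 [0.49963655 0.10303424 0.20632061] [-0.46387861  0.58177875 -0.87482881]
top block (0.999, 0, 0) top bolt (0.919, 0, 0)
wrist pad (0.994, -1, 1) block (0.36, -4, -12) base (0.817, -1, 0)
clock (0.999, 0, 0)
(array([0.074, 0.044, 3.729]), np.float64(-0.003), 'tooly', np.float64(3.68))
```

View pics/c9.png

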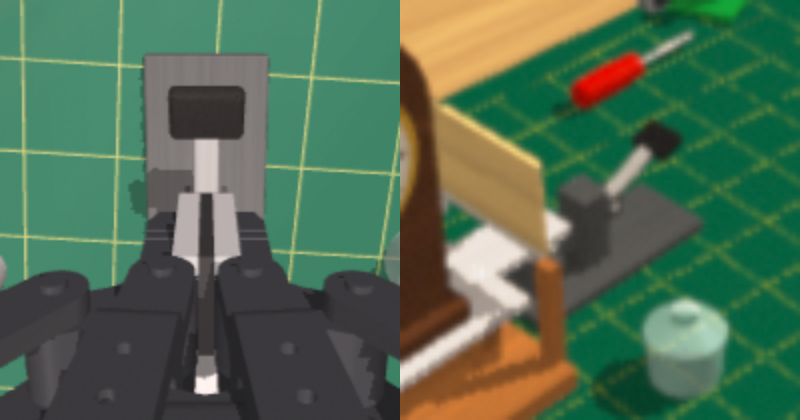

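The jack hasn't moved, the handle is back up, the cradle is down and the flap is upright. I make the second stroke and hold it.

drive_tool(
  plan=[
    {"x": 0.06,"y": 0,"z": 0.3,"twist": 0,"jaw": 0},
    {"x": 0.06,"y": 0,"z": 0.7,"twist": 0,"jaw": 0},
    {"x": 0.06,"y": 0,"z": 1.1,"twist": 0,"jaw": 0},
    {"x": 0.06,"y": 0,"z": 1.5,"twist": 0,"jaw": 0},
    {"x": 0.06,"y": 0,"z": 1.9,"twist": 0,"jaw": 0},
    {"x": 0.06,"y": 0,"z": 2.25,"twist": 0,"jaw": 0},
    {"x": 0.06,"y": 0,"z": 2.5,"twist": 0,"jaw": 0},
    {"x": 0.06,"y": 0,"z": 2.65,"twist": 0,"jaw": 0},
    {"x": 0.06,"y": 0,"z": 2.75,"twist": 0,"jaw": 0},
    {"x": 0.06,"y": 0,"z": 2.85,"twist": 0,"jaw": 0},
    {"x": 0.06,"y": 0,"z": 2.95,"twist": 0,"jaw": 0},
    {"x": 0.06,"y": 0,"z": 3.05,"twist": 0,"jaw": 0},
    {"x": 0.06,"y": 0,"z": 3.15,"twist": 0,"jaw": 0},
    {"x": 0.06,"y": 0,"z": 3.25,"twist": 0,"jaw": 0},
    {"x": 0.06,"y": 0,"z": 3.35,"twist": 0,"jaw": 0},
    {"x": 0.06,"y": 0,"z": 3.45,"twist": 0,"jaw": 0},
    {"x": 0.06,"y": 0,"z": 3.55,"twist": 0,"jaw": 0},
    {"x": 0.06,"y": 0,"z": 3.65,"twist": 0,"jaw": 0},
    {"x": 0.06,"y": 0,"z": 3.72,"twist": 0,"jaw": 0},
    {"x": 0.06,"y": 0,"z": 3.72,"twist": 0,"jaw": 0},
  ],
)

```text
clock: 16.67
tcp_pos: [0.5003, 0.1081, 0.0597]
orientation: [-0.001, 0.683, 0.73, 0.002]
contact_force: [-5.1, 6.5, 29.8]
finger_gap: 0.0001
grasp_force: 15.0
```

drive_tool(
  plan=[
    {"x": 0,"y": 0,"z": 0,"twist": 0,"jaw": 0},
    {"x": 0,"y": 0,"z": 0,"twist": 0,"jaw": 0},
    {"x": 0,"y": 0,"z": 0,"twist": 0,"jaw": 0},
    {"x": 0,"y": 0,"z": 0,"twist": 0,"jaw": 0},
    {"x": 0,"y": 0,"z": 0,"twist": 0,"jaw": 0},
    {"x": 0,"y": 0,"z": 0,"twist": 0,"jaw": 0},
  ],
)

```text
clock: 17.17
tcp_pos: [0.5003, 0.1082, 0.0598]
orientation: [-0.001, 0.683, 0.73, 0.002]
contact_force: [-4.8, 5.5, 27.2]
finger_gap: 0.0001
grasp_force: 14.0
```

```bash
python3 - <<'E'
from h import *
s=snap('side');s0=load('side3.npz');s8=load('side8.npz')
def sh(a,b,x,y,w,h):
    T=cv2.cvtColor(a['img'],cv2.COLOR_RGB2GRAY)[y:y+h,x:x+w]; G=cv2.cvtColor(b['img'],cv2.COLOR_RGB2GRAY)[y-12:y+h+12,x-12:x+w+12]
    m=cv2.matchTemplate(G,T,cv2.TM_CCOEFF_NORMED); _,q,_,l=cv2.minMaxLoc(m); return round(q,3),l[0]-12,l[1]-12
print('clock vs down',sh(s0,s,185,180,55,60),'vs first stroke',sh(s8,s,185,180,55,60),'flap',sh(s0,s,236,184,32,42))
o=ctrl.get_obs();print(o['clock'],o['tcp_pos'],o['contact_force'],abs(o['qd']).max())
E
```

```text
clock vs down (0.978, -3, -1) vs first stroke (0.999, 0, 0) flap (0.849, -3, -2)
17.2167 [0.50029247 0.10819387 0.05979442] [-5.59203437  4.75645173 27.38148815] 0.0013608050398056799
```

```bash
python3 - <<'E'
from h import *
for c in (load('side3.npz'),load('side8.npz'),snap('side')):
    im=c['img'].astype(int); m=((im[...,0]>150)&(im[...,0]-im[...,2]>50)&(im[...,1]>120)).astype(np.uint8); m[:, :230]=0; m[:185]=0; m[240:]=0; m[:,285:]=0
    n,l,st,ce=cv2.connectedComponentsWithStats(m); i=1+np.argmax(st[1:,4])
    print([(r,int(np.where(l[r]==i)[0].max())) for r in range(198,222,3) if (l[r]==i).any()])
E
```

```text
[(198, 261), (201, 264), (204, 264), (207, 265), (210, 265), (213, 266), (216, 266), (219, 266)]
[(198, 261), (201, 264), (204, 264), (207, 265), (210, 265), (213, 265), (216, 266), (219, 266)]
[(198, 261), (201, 264), (204, 264), (207, 265), (210, 265), (213, 266), (216, 266), (219, 266)]
```

The flap hasn't moved, the cradle is raised and everything is still, so I hand in.

```bash
python3 -c "
from rig import hand_in
print(hand_in())"
```

```text
the job is handed in; nothing more can be done
None
```

I handed the job in with the flap upright, the saddle within about 3 mm of the pad centre and the handle held down on its second full stroke; the camera shows the cradle raised about 0.045 rad, but the hand-in returned no verdict.

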